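# Draw the finger-guard plug and shut the block box

### The arm

A 6-joint arm with a two-finger parallel gripper is mounted at the origin on the work surface. World frame = base frame: x ahead of the robot, y to its left, z up, the work surface at z = 0. Lengths are in mm, angles in rad, forces in N, time in s.
With the tool pointing down it reaches from about 325 to 850 mm from the base axis. Payload 15.5 kg.
Tool frame: the origin (TCP) lies at the very end of the fingers, on their centre line; the grasp point (between the pads) lies 19 mm behind it (grip_point_offset is the distance from the TCP to the grasp point, in mm); z points along the fingers, y is the line along which they close (so a half turn about z gives the same grasp; the last joint's range is limited). The gripper opens to 91 mm and grips with 3 to 60 N. Pads are 32 mm wide; open, the fingers measure 118 mm over their backs; the gripper's body (76 mm by 178 mm) begins 60 mm behind the grasp point.
Start: joints at [-1.282, 0.494, 1.345, -0, 1.302, -0.096], TCP at [234.61, -579.297, 213.915] pointing down, gripper open.
Joint ranges: [-2.91, 2.91], [-0.82, 2.16], [0.22, 2.67], [-1.22, 4.37], [0.12, 2.79], [-3.08, 3.08]. Speed limits (rad/s): [1.89, 1.89, 2.57, 3.01, 3.01, 3.01].

### API

Orientations are given as a unit quaternion [w, x, y, z].
In Python, from bench import * gives the robot as it stands.
- The arm moves only by the tool step_arm, never from a script. Its argument "increments" is a list of rows, each a list of 7 numbers: the closure, from -1 (fully open) to 1 (shut), then the shift along the world's x, y, z in mm, then the turn, a rotation vector about the world's x, y, z in degrees. A call has 1 to 12 rows; each row shifts and turns the commanded pose from where the row before left it; what a row does not reach is not made up. A row lasts 1/10 s, in which the tool goes at most 50 mm and 8.59 degrees, less where a joint would pass 70% of its speed; a pose out of reach is approached as far as the arm can. A call is refused whole if a number of a shift passes 50 or a number of a turn 8.59, either way. A call with a gripper value outside its range is refused whole. The fingers move at their own pace and stop on an object; "squeeze" is the grip in N (left out, the last holds). Time passes only in rows, so rows that do not move let the fingers close. It gives the time, the measured TCP pose, the force, the opening and the grip force at its end, in the units of the state.
- observe(): the state, without advancing time (a new reading comes with each control period).
- get_image(name): name is "scene" or "top" or "wrist"; returns (picture, depth): 400x640x3 uint8, blue, green, red; 400x640 float32, mm along the optical axis (not along the pixel's ray), 0 where there is no reading.
- camera_model(name): a dict with "vfov" (degrees; the focal length in pixels is half the picture's height over the tangent of half this angle, whatever the lens; pixels are square), "cx", "cy" (the principal point, pixels), "camera_from_world" (4x4, takes a point from world to camera coordinates); the wrist camera has in their place "tool_from_camera" (4x4, takes a point from camera to tool coordinates, whose origin is the TCP and whose axes are the flange's). Camera axes: x right, y up, looking along -z (the intrinsics and any distortion apply to the point x, -y, -z); pixel columns grow to the right and rows downward; lengths in mm; the calibration is good to about 2 mm. A picture is of the moment at which its call begins: read the wrist's pose just before it. camera_model takes no time and is no camera call.
- finish_job(): hands the job in; it is judged then, once.
The state is a dict: "t": time; "joint_pos": joint angles; "joint_vel": joint speeds; "joint_efforts": joint torques, N m; "ee_pos": TCP position; "orientation": TCP orientation; "ft_force": force on the tool from outside, world axes, zero at the start; "wrist_torque": the same for the moment, N m; "finger_gap": finger opening in mm; "gripper_force": force on a finger pad.
Only numpy, scipy, OpenCV 4.12 (cv2) and the standard library are available. Lean on these libraries where they do the work, as an engineer would, in place of code of your own. Each camera call takes 0.05 s, during which the arm holds its last target. There are 200 camera calls.

### The job

The toy block box is to be shut, but a finger-guard plug set flush in its deck stands in the way of the sliding lid: screw the T-handled puller clockwise into the tapped plug until its shoulder is down on the plug, then draw the plug straight up out of its hole. Stand the plug upright in the empty half of the parts tray with the puller left screwed in it, and then slide the lid fully home under the deck until it is wedged tight. Leave all the other toys where they are.

Things in the scene. Friction and masses are not known exactly. Their poses are not given: they have to be found in the camera images.
- block_box: Fixed wooden box 240 x 150 x 95 mm high. Origin: centre of its underside; x axis along the lid's travel in the closing direction. A fixed 12 mm deck board covers its last 55 mm at +x (top 95 mm up) and has a 35.5 mm square hole. The lid runs under the deck in a slot 73 to 83 mm up. The pale dovetail ways on both long sides end level with the deck.
- deck_hole (a point): Centre of the square plug hole at the deck's top face, 92.5 mm from the box's centre along its +x.
- plug: Pale wooden plug, 34 mm square, 45 mm high, 70 to 120 g. Origin: centre of its underside; z up, x and y along its sides. It goes through deck and lid slot and stands on solid wood 50 mm up, its top flush with the deck. Felt pads grip it: drawing it takes 4 to 8 N. It must rise 45 mm to be clear of the deck.
- plug_top (a point): Centre of the plug's top face, on the thread's axis. Recess 26 mm across, 33 mm deep, with a coarse right-hand two-start thread of grey plastic (20 mm lead, 13 mm core bore). Two gaps in the thread, about 80 degrees wide, on the plug's +x and -x sides, let the puller's lugs drop in.
- puller: Puller: aluminium rod with wooden T-handle, about 70 g, upright in the tool block. Origin: on the rod's axis at the underside of the shoulder, a disc 32 mm across, 6 mm thick, that rests on the block's top (50 mm up); z up the rod, x along the handle bar. A 10 mm rod joins shoulder and bar. The tip below reaches 24 mm down; lift 30 mm to clear the block.
- puller_bar (a point): Middle of the puller's handle bar, 56 mm above its origin. The bar is 64 mm long (puller's x), 16 mm thick (y), 22 mm high.
- puller_lugs (a point): On the puller's axis 9.4 mm below its origin, amid two thread lugs (5 mm thick, 9 mm wide, 23 mm over both) along +x and -x, under the bar. Bar parallel to the plug's x: they drop in until the shoulder is 3.5 mm above the plug. An 85 degree clockwise turn (from above), lowering 3.5 mm (5 mm per quarter turn, 1 mm play), seats the shoulder, bar across plug's x.
- lid (a joint): How far the lid is slid in, m: 0 = 100 mm open, 0.100 = fully home, its outer edge flush with the end of the box. Starts at 0 to 0.035; the plug blocks it at about 0.063. It stays where it is left; drag is 3 N at first, 5 N near home, where it comes up solid.
- lid_batten (a point): Top centre of the finger batten on the lid: a wooden bar 70 mm long across the lid, 14 mm thick along the travel, standing 24 mm above the lid's top face (83 mm above the bench); pinch it or push it along the box's +x. The lid is pale wood, 232 mm long, dovetailed and tapered.
- tray: Fixed wooden parts tray, 160 x 110 mm, walls 30 mm high, 6 mm thick, floor 6 mm thick, divided in two by a wall across its middle. Origin: centre of its underside; x along the 160 mm. The bridge piece lies in the half at -x; the half at +x is empty, 71 (x) by 98 mm inside.
- tray_empty (a point): Centre of the inner floor of the tray's empty half (6 mm above the bench).
- tool_block: Fixed wooden tool block, 160 x 60 x 50 mm high, with two 26 mm holes 32 mm deep, 45 mm either side of its centre along x. Origin: centre of its underside. The puller stands in one hole, a toy screwdriver in the other (either way).
- screwdriver: Bystander: toy screwdriver with a round bulb handle 28 mm across, upright in the tool block, its top 110 mm above the bench. Origin: underside of its collar.
- bridge: Bystander: tan wooden bridge piece (arch), 80 x 30 x 40 mm, in the tray's other half. Origin: centre of its underside.
- duck: Bystander: yellow pull-along wooden duck on a wheeled board, 135 mm long, 118 mm high. Origin: centre of its underside.
- saucepan: Bystander: aluminium toy saucepan, 104 mm across, 48 mm high, black handle reaching 140 mm out along its +y. Origin: centre of its underside.
- stack_ring: Bystander: white plastic stacking ring, 80 mm across, 22 mm high, lying flat. Origin: centre of its underside.
- cyl_block: Bystander: blue cylinder block, 40 mm across, 60 mm high, standing. Origin: centre of its underside.
- half_block: Bystander: pale wooden block, 70 x 35 x 35 mm. Origin: centre of its underside.
- skittle: Bystander: slim wooden skittle, 44 mm across, 150 mm high, standing; easily knocked over. Origin: centre of its underside.
Mind the look-alikes: they are no part of the job. What is shaped like the puller but purple is not meant. Leave any yellow look-alike of the tray alone.

How it is judged:
By the outcome, as a careful person would: the job done as asked, in the order asked, and still so for the second after the job is handed in, with the robot touching nothing.
It also fails if it takes over 72 s, if anything falls off the work surface, if the arm or the gripper's body presses on something with over 40 N, if the wrist force passes 120 N, or if a joint passes its speed limit or range.

## Working session

There is one attempt and no reset: what is moved stays moved. The work goes in short steps, Python scripts to look and compute and a tool call to move; the robot and the scene stay as the last step left them, time stands still between calls to the robot, and variables do not carry over. Pictures are saved under pics/ and viewed, at most 13 in all, crops included, and the job is handed in when it is done.

Besides the shell and the picture viewer there is one more tool, called after ">>>" as a command line: name --pt "numbers of a row" for each row, then --argument value for the rest. step_arm: Moves the arm, as the interface text tells. Its arguments: {"type":"object","properties":{"increments":{"type":"array"},"squeeze":{"type":"number"}},"required":["increments"]}

```bash
ls; mkdir -p pics; cat > h.py <<'E'
from bench import *
import numpy as np, cv2
def snap(n,f):
    im,d=get_image(n); np.savez(f'pics/{f}.npz',im=im,d=d); cv2.imwrite(f'pics/{f}.png',im); return im,d
E
python3 - <<'E'
from h import *
print({k:v for k,v in observe().items()})
for n in('scene','top','wrist'): print(n,camera_model(n))
snap('top','top0');snap('scene','scene0')
E
```

```text
pics
{'t': 0.0, 'joint_pos': array([-1.28153603e+00,  4.94179068e-01,  1.34611925e+00,  1.39205585e-05,
        1.30249632e+00, -9.55137894e-02]), 'joint_vel': array([-8.29232570e-04, -2.57956600e-04,  1.53933521e-05, -5.21644730e-04,
        4.14332058e-04,  8.12408918e-04]), 'joint_efforts': array([-9.39439778e-04, -8.78823566e+01, -3.81857586e+01,  7.08415685e-02,
        5.33719710e-02, -1.28462052e-04]), 'ee_pos': array([ 234.48628753, -578.94377081,  213.34484914]), 'orientation': array([-5.98822983e-04,  9.81550799e-01,  1.91200594e-01, -5.14503193e-05]), 'ft_force': array([-0.33053682,  1.04488182, -0.08869868]), 'wrist_torque': array([-0.01789699, -0.00676739, -0.00724623]), 'gripper_force': 0.0, 'finger_gap': 90.95782196430324}
scene {'vfov': 45.119504258826474, 'cx': 318.3196546164115, 'cy': 208.1155937392907, 'camera_from_world': array([[-7.88287882e-01,  6.15073746e-01, -1.69263888e-02,
         4.08032598e+02],
       [-5.19214057e-01, -6.50167527e-01,  5.54706183e-01,
         2.36075331e+02],
       [ 3.30180222e-01,  4.46056581e-01,  8.31874118e-01,
        -1.528359
[... 289 characters left out ...]
    [ 9.80435338e-01, -1.56069402e-03,  1.96835242e-01,
        -5.04856088e+02],
       [-1.96826558e-01,  4.51855001e-03,  9.80427911e-01,
        -1.73633938e+03],
       [ 0.00000000e+00,  0.00000000e+00,  0.00000000e+00,
         1.00000000e+00]])}
wrist {'vfov': 61.44783944245373, 'cx': 313.1752102987737, 'cy': 198.76328211501647, 'tool_from_camera': array([[-3.54208320e-04,  9.71998774e-01,  2.34985655e-01,
         6.57100808e+01],
       [ 9.99999342e-01,  6.00747439e-04, -9.77581749e-04,
         1.26294512e+00],
       [-1.09137529e-03,  2.34985154e-01, -9.71998347e-01,
        -1.71533092e+02],
       [ 0.00000000e+00,  0.00000000e+00,  0.00000000e+00,
         1.00000000e+00]])}
```

View pics/top0.png

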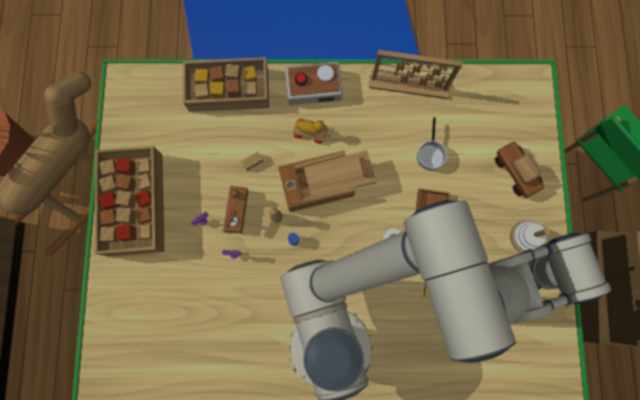

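View pics/scene0.png

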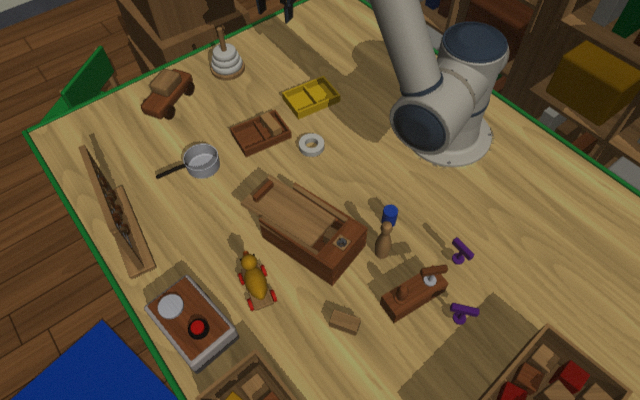

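The top view shows the box at (325,180) with the plug at (291,184) and the lid batten around (365,165). The tool block is at (235,208), with the silver-shouldered puller at (234,220) and the screwdriver at (236,190). The brown tray is at (434,200), partly hidden. In the scene view, look-alikes are the purple pullers at (461,250) and (463,312) and the yellow tray at (310,97). The wooden-bar puller in the block at (433,275) and the brown tray at (260,132) fit the description.

```bash
cat >> h.py <<'E'
def ray(n,u,v,T=None):
    m=camera_model(n); f=200/np.tan(np.radians(m['vfov']/2))
    d=np.array([(u-m['cx'])/f,-(v-m['cy'])/f,-1.])
    W=T if n=='wrist' else np.linalg.inv(m['camera_from_world'])
    return W[:3,3],W[:3,:3]@d
def onz(n,u,v,z,T=None):
    o,d=ray(n,u,v,T); return o+d*(z-o[2])/d[2]
def dep(n,u,v,D,T=None):
    o,d=ray(n,u,v,T); return o+d*D[int(v),int(u)]
def wristT():
    from scipy.spatial.transform import Rotation as R
    s=observe(); q=s['orientation']; T=np.eye(4); T[:3,:3]=R.from_quat([*q[1:],q[0]]).as_matrix(); T[:3,3]=s['ee_pos']
    return T@camera_model('wrist')['tool_from_camera']
def tri(a,b):
    (o1,d1),(o2,d2)=a,b
    A=np.c_[d1,-d2]; s=np.linalg.lstsq(A,o2-o1,rcond=None)[0]
    p,q=o1+d1*s[0],o2+d2*s[1]; return (p+q)/2,np.linalg.norm(p-q)
E
python3 - <<'E'
from h import *
for n,P in(('top',dict(plug=(291,184),pull=(234,220),sdr=(236,190),batt=(365,165),skit=(276,214),cyl=(293,238),half=(252,161),duck=(312,128),tray=(425,193))),('scene',dict(plug=(342,242),bar=(433,271),sdr=(402,291),batt=(262,190),skit=(384,240),trayL=(232,132),trayR=(290,130),trayf=(258,112),trayn=(262,153),ring=(312,144),empty=(250,136),bridge=(270,128)))):
    D=np.load(f'pics/{n}0.npz')['d']
    for k,(u,v) in P.items(): print(n,k,dep(n,u,v,D).round(0))
E
```

```text
top plug [559. 138.  64.]
top pull [433. 334.  59.]
top sdr [528. 322. 112.]
top batt [ 617. -119.  106.]
top skit [442. 183. 128.]
top cyl [370. 129.  57.]
top half [653. 281.  29.]
top duck [762.  64.  73.]
top tray [ 538. -343.    9.]
scene plug [543. 132.  83.]
scene bar [439. 341. 117.]
scene sdr [528. 331. 112.]
scene batt [ 618. -114.  106.]
scene skit [462. 199.  96.]
scene trayL [ 541. -408.   32.]
scene trayR [ 379. -325.    1.]
scene trayf [ 413. -460.   -2.]
scene trayn [ 505. -299.    5.]
scene ring [ 359. -236.   -2.]
scene empty [ 498. -377.   10.]
scene bridge [ 447. -332.   50.]
```

>>> step_arm --pt "-1 36 30 12 0 0 0" --pt "-1 36 30 12 0 0 0" --pt "-1 36 30 12 0 0 0" --pt "-1 36 30 12 0 0 0" --pt "-1 36 30 12 0 0 0" --pt "-1 36 30 12 0 0 0" --pt "-1 36 30 12 0 0 0" --pt "-1 0 0 0 0 0 0" --pt "-1 0 0 0 0 0 0"

```text
t: 1.0
ee_pos: [487.2, -368.5, 297.7]
orientation: [-0.0, 0.981, 0.192, -0.0]
ft_force: [-1.0, 0.2, 0.1]
finger_gap: 91.1
gripper_force: 0.0
```

```bash
python3 - <<'E'
from h import *
print(observe()['t'],observe()['ee_pos'],observe()['joint_pos'])
T=wristT(); snap('wrist','w1'); np.save('pics/w1T.npy',T)
E
```

```text
1.0 [ 487.15882248 -368.51560869  297.72468943] [-7.45219436e-01  4.07742977e-01  1.25874014e+00 -2.22221183e-04
  1.47538369e+00  4.38701887e-01]
```

>>> step_arm --pt "-1 2 44 -3 0 0 0" --pt "-1 2 44 -3 0 0 0" --pt "-1 2 44 -3 0 0 0" --pt "-1 2 44 -3 0 0 0" --pt "-1 2 44 -3 0 0 0" --pt "-1 2 44 -3 0 0 0" --pt "-1 2 44 -3 0 0 0" --pt "-1 2 44 -3 0 0 0" --pt "-1 2 44 -3 0 0 0" --pt "-1 2 44 -3 0 0 0" --pt "-1 0 0 0 0 0 0" --pt "-1 0 0 0 0 0 0"

```text
t: 2.25
ee_pos: [506.3, 70.3, 267.5]
orientation: [0.0, 0.981, 0.191, -0.001]
ft_force: [-0.6, -0.2, -0.1]
finger_gap: 91.2
gripper_force: 0.0
```

```bash
python3 - <<'E'
from h import *
print(observe()['t'],observe()['ee_pos'],observe()['joint_pos'])
T=wristT(); snap('wrist','w2'); np.save('pics/w2T.npy',T)
E
```

```text
2.25 [506.25109036  70.3102289  267.45160313] [ 2.13993033e-02  2.80321418e-01  1.54238289e+00 -4.05312976e-04
  1.31989418e+00  1.20694586e+00]
```

>>> step_arm --pt "-1 -15 35 0 0 0 0" --pt "-1 -15 35 0 0 0 0" --pt "-1 -15 35 0 0 0 0" --pt "-1 -15 35 0 0 0 0" --pt "-1 -15 35 0 0 0 0" --pt "-1 0 0 0 0 0 0" --pt "-1 0 0 0 0 0 0"

```text
t: 3.0
ee_pos: [431.9, 244.7, 267.9]
orientation: [0.0, 0.982, 0.191, -0.0]
ft_force: [-1.3, -0.5, -0.8]
finger_gap: 91.3
gripper_force: 0.0
```

```bash
python3 - <<'E'
from h import *
print(observe()['t'],observe()['ee_pos'],observe()['joint_pos'])
T=wristT(); snap('wrist','w3'); np.save('pics/w3T.npy',T)
a=[cv2.imread(f'pics/w{i}.png') for i in (1,2,3)]
cv2.imwrite('pics/m1.png',cv2.resize(np.vstack(a[1:]),(640,800)) [:600*2])
E
```

```text
3.0 [431.90721998 244.74296555 267.85516216] [ 3.95489216e-01  2.57573818e-01  1.57450042e+00 -4.27416104e-04
  1.30970889e+00  1.58201391e+00]
```

View pics/w2.png

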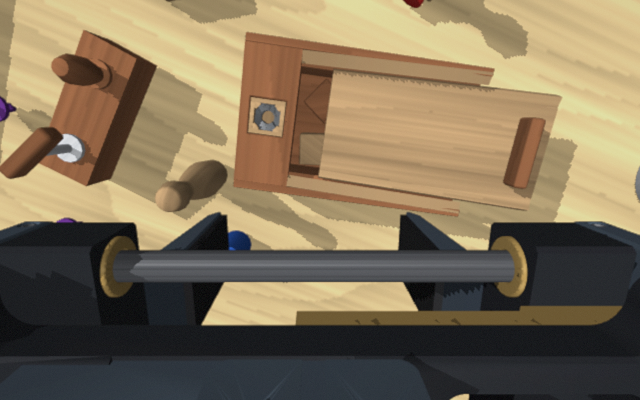

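View pics/w3.png

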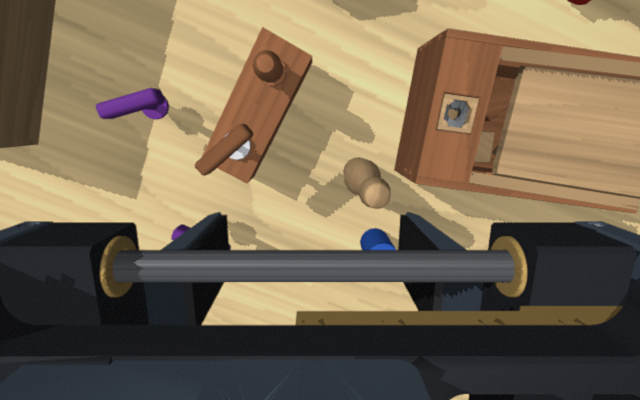

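View pics/w1.png

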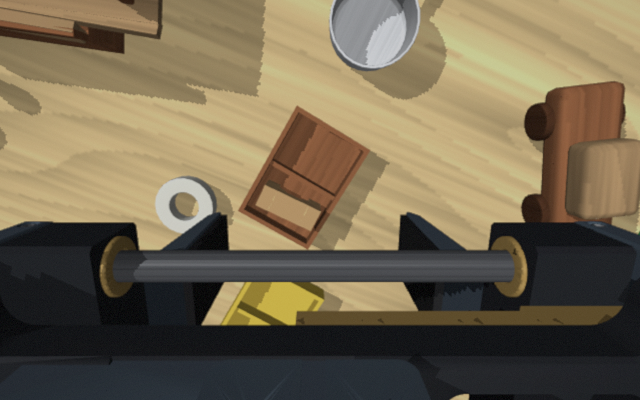

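The wrist views show, in w3, the puller bar at (223,150) with its silver shoulder at (238,148), the screwdriver at (268,68), the plug at (458,112) and the skittle at (370,183). In w2 the batten is at (525,153). In w1 the tray is at (304,177) with its empty half at (320,148); the yellow look-alike at (275,305) is to be left.

```bash
cat >> h.py <<'E'
def cloud(f):
    z=np.load(f'pics/{f}.npz'); T=np.load(f'pics/{f}T.npy'); D=z['d']
    v,u=np.mgrid[:400,:640]; m=camera_model('wrist'); F=200/np.tan(np.radians(m['vfov']/2))
    d=np.stack([(u-m['cx'])/F,-(v-m['cy'])/F,-np.ones_like(u)],-1)*D[...,None]
    return z['im'],d@T[:3,:3].T+T[:3,3]
def rect(P):
    c,s,a=cv2.minAreaRect(P[:,:2].astype(np.float32)); 
    if s[0]<s[1]: s=(s[1],s[0]); a+=90
    return np.round(c,1),np.round(s,1),round((a+90)%180-90,1)
E
python3 - <<'E'
from h import *
def sel(f,c,r,z0,z1,vmax=215):
    im,P=cloud(f); ok=(np.hypot(P[...,0]-c[0],P[...,1]-c[1])<r)&(P[...,2]>z0)&(P[...,2]<z1); ok[vmax:]=0
    return P[ok]
for f in('w2','w3'):
    for k,a in dict(bar=((439,335),60,109,125),barall=((439,335),60,90,125),sdr=((528,325),40,95,125),skit=((450,190),40,120,160),toolblk=((485,330),110,45,53),).items():
        p=sel(f,*a)
        if len(p)>20: print(f,k,len(p),rect(p),np.percentile(p[:,2],[5,50,95]).round(1))
for k,a in dict(batt=((618,-117),60,98,115),).items():
    p=sel('w2',*a); print(k,rect(p),np.percentile(p[:,2],[5,50,95]).round(1))
p=sel('w1',(470,-355),110,24,36); print('tray rim',rect(p),np.percentile(p[:,2],[5,50,95]).round(1))
p=sel('w1',(480,-380),90,3,9); print('floor',rect(p),p[:,2].mean())
for f,c in(('w2',[(251,97),(287,99),(283,137),(248,134)]),('w3',[(444,93),(478,97),(471,132),(437,129)])):
    T=np.load(f'pics/{f}T.npy'); q=np.array([onz('wrist',*x,95,T) for x in c]); print(f,'plug',rect(q))
    im,P=cloud(f); x,y=map(int,np.mean(c,0)); print('deck z',P[y-30:y-22,x-25:x-20,2].mean())
a=[ray('wrist',*np.mean(c,0),np.load(f'pics/{f}T.npy')) for f,c in(('w2',[(251,97),(287,99),(283,137),(248,134)]),('w3',[(444,93),(478,97),(471,132),(437,129)]))]
print('tri plug',tri(*a))
im,_=cloud('w3'); A=cv2.resize(im[70:160,400:520],None,fx=4,fy=4,interpolation=2)
B=cv2.resize(im[90:180,170:290],None,fx=4,fy=4,interpolation=2)
cv2.imwrite('pics/c1.png',np.vstack([A,B])[:, :])
cv2.imwrite('pics/c1.png',cv2.resize(np.hstack([A,B]),(800,300)))
E
```

```text
w2 bar 1258 (array([433.6, 336.2]), array([64.2, 15.4]), -28.5) [110.7 116.7 118.3]
w2 barall 1605 (array([433.5, 336.1]), array([64.3, 15.6]), -28.3) [101.4 116.2 118.1]
w2 sdr 745 (array([522.9, 324. ]), array([27.2, 22.5]), 13.4) [ 96.  104.3 109.9]
w2 skit 892 (array([453.4, 187. ]), array([26.7, 26.4]), 2.8) [129.1 143.8 148.8]
w2 toolblk 6152 (array([477.4, 332.5]), array([160.8,  62.5]), -6.6) [48.5 50.4 51.8]
w3 bar 1128 (array([432.9, 337.5]), array([64.4, 16.1]), -28.5) [113.6 117.  118.6]
w3 barall 1190 (array([432.9, 337.5]), array([64.4, 16.2]), -28.4) [108.3 116.9 118.6]
w3 sdr 685 (array([522.2, 327. ]), array([27.4, 26.4]), -58.6) [ 96.5 105.2 110.3]
w3 skit 788 (array([452.8, 189.9]), array([28.7, 25.7]), -39.4) [130.7 144.6 148.9]
w3 toolblk 5952 (array([477.6, 332.2]), array([160.3,  60.3]), -6.6) [49.3 50.6 52. ]
batt (array([ 615.3, -116.3]), array([70. , 15.1]), 14.0) [ 99.7 107.2 108.9]
tray rim (array([ 468.1, -362.8]), array([159.9, 110.1]), -8.5) [26.  30.3 32.1]
floor (array([ 486.8, -374.5]), array([162.1, 143.6]), -73.0) 6.658076951193119
w2 plug (array([551.1, 135.9]), array([38.5, 35.2]), 14.8)
deck z 104.06031833293108
w3 plug (array([550.9, 136.4]), array([34.7, 34.6]), 15.7)
deck z 90.7296715216921
tri plug (array([551.22045021, 136.15444362,  93.82194325]), np.float64(0.49414189856951896))
```

View pics/c1.png

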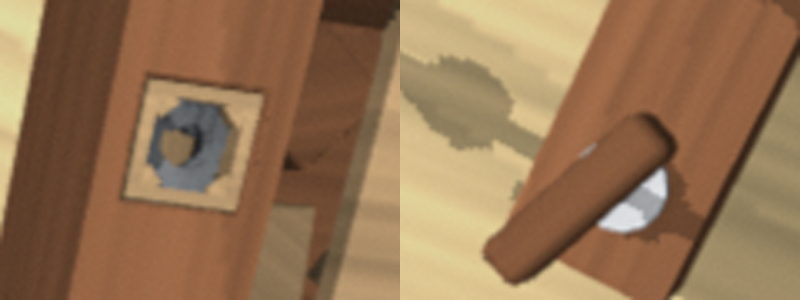

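Crop confirms the pick target: wooden bar with silver shoulder at w3 (223,150); purple ones excluded. Next a closer look straight down on the plug, to see the thread gaps and turn the gripper for the puller.

>>> step_arm --pt "-1 15 -12 0 0 0 8.1" --pt "-1 15 -12 0 0 0 8.1" --pt "-1 15 -12 0 0 0 8.1" --pt "-1 15 -12 0 0 0 8.1" --pt "-1 15 -12 0 0 0 8.1" --pt "-1 15 -12 0 0 0 8.1" --pt "-1 15 -12 0 0 0 8.1" --pt "-1 15 -12 0 0 0 8.1" --pt "-1 15 -12 -15 0 0 8.1" --pt "-1 15 -12 -15 0 0 8.1" --pt "-1 15 -12 -15 0 0 8.1" --pt "-1 12 -8 -15 0 0 8.1"

```text
t: 4.25
ee_pos: [609.7, 102.3, 207.2]
orientation: [0.0, 0.505, 0.863, -0.0]
ft_force: [0.1, 0.1, 0.1]
finger_gap: 91.2
gripper_force: 0.0
```

>>> step_arm --pt "-1 0 0 -15 0 0 8.1" --pt "-1 0 0 -15 0 0 8.1" --pt "-1 0 0 -15 0 0 8.1" --pt "-1 0 0 -13 0 0 8.1" --pt "-1 0 0 0 0 0 0" --pt "-1 0 0 0 0 0 0"

```text
t: 4.85
ee_pos: [608.9, 104.2, 150.1]
orientation: [-0.0, 0.248, 0.969, -0.0]
ft_force: [0.5, -0.2, 1.1]
finger_gap: 91.0
gripper_force: 0.0
```

```bash
python3 - <<'E'
from h import *
print(observe()['t'],observe()['ee_pos'],observe()['joint_pos'].round(2))
T=wristT(); im,d=snap('wrist','w4'); np.save('pics/w4T.npy',T)
cv2.imwrite('pics/c2.png',cv2.resize(im[50:210,213:413],(800,640),interpolation=2)[:600])
E
```

```text
4.85 [608.8998605  104.18791151 150.11070187] [ 0.07  0.55  1.44 -0.    1.15 -1.  ]
```

View pics/c2.png

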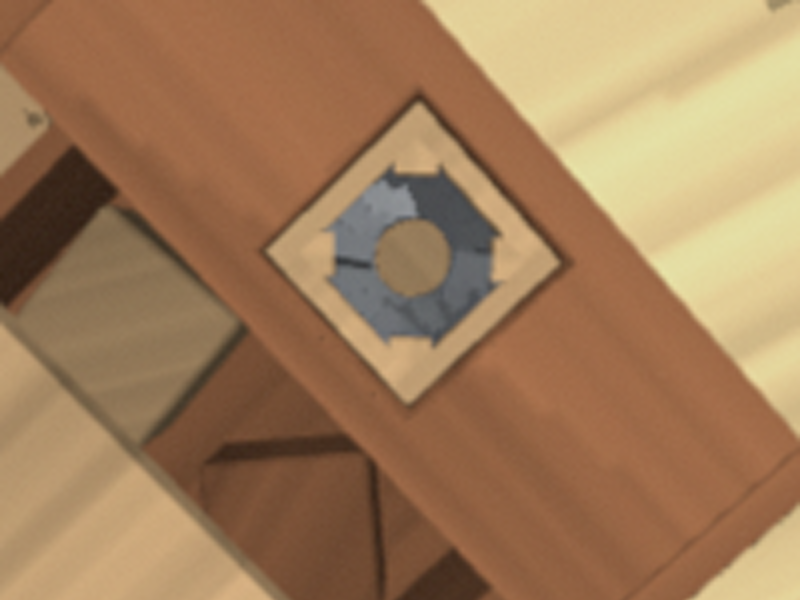

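```bash
python3 - <<'E'
from h import *
im,P=cloud('w4')
# plug outline by colour: pale
q=[(213+x/4,50+y/4) for x,y in((420,97),(563,263),(410,405),(265,250))]
T=np.load('pics/w4T.npy'); C=np.array([onz('wrist',*x,95,T) for x in q]); print(rect(C),C.mean(0))
for f,c in(('w3',[(444,93),(478,97),(471,132),(437,129)]),):
    print(tri(ray('wrist',*np.mean(c,0),np.load('pics/w3T.npy')),ray('wrist',*np.mean(q,0),T)))
c=C.mean(0)[:2]
g=im.mean(2)
for r0,r1 in((7.5,9.5),(9.5,12)):
  for a in range(-5,355,15):
    A=np.degrees(np.arctan2(P[...,1]-c[1],P[...,0]-c[0])); R=np.hypot(P[...,0]-c[0],P[...,1]-c[1])
    m=(abs((A-a+180)%360-180)<7.5)&(R>r0)&(R<r1); print(a,m.sum(),P[m][:,2].mean().round(1),g[m].mean().round(0),end=' | ')
  print()
m=(np.hypot(P[...,0]-c[0],P[...,1]-c[1])>17.5)&(np.hypot(P[...,0]-c[0],P[...,1]-c[1])<26)&(P[...,2]>88);print(np.median(P[m],0))
p=np.array([onz('wrist',320,148,6,np.load('pics/w1T.npy'))]);print('traychk',p)
E
```

```text
(array([550.9, 137.5]), array([34.7, 34.5]), 14.3) [550.88224842 137.38691976  95.        ]
(array([550.7298672 , 137.55961998,  97.38048253]), np.float64(0.25939504242246336))
-5 11 91.3 93.0 | 10 9 92.3 96.0 | 25 12 93.3 101.0 | 40 10 93.3 104.0 | 55 11 94.8 104.0 | 70 9 93.7 90.0 | 85 11 85.9 81.0 | 100 11 86.7 79.0 | 115 9 87.7 78.0 | 130 9 88.3 77.0 | 145 9 89.3 79.0 | 160 11 90.2 139.0 | 175 10 91.4 143.0 | 190 12 92.6 131.0 | 205 10 92.9 125.0 | 220 12 93.8 121.0 | 235 11 94.6 121.0 | 250 9 90.9 84.0 | 265 10 86.1 116.0 | 280 11 87.2 116.0 | 295 10 87.8 104.0 | 310 10 89.1 98.0 | 325 9 89.7 91.0 | 340 11 90.8 102.0 | 
-5 16 91.3 93.0 | 10 17 92.5 90.0 | 25 17 92.7 90.0 | 40 16 93.6 102.0 | 55 17 94.7 104.0 | 70 13 89.6 78.0 | 85 15 86.0 82.0 | 100 17 86.7 79.0 | 115 16 87.7 78.0 | 130 16 88.1 78.0 | 145 16 89.4 77.0 | 160 18 90.1 112.0 | 175 18 91.3 138.0 | 190 16 91.9 137.0 | 205 18 93.1 126.0 | 220 17 94.1 122.0 | 235 18 95.0 117.0 | 250 16 87.9 93.0 | 265 15 86.1 116.0 | 280 15 87.1 115.0 | 295 15 87.6 114.0 | 310 14 88.7 112.0 | 325 16 89.7 99.0 | 340 18 90.5 95.0 | 
[549.38531817 138.38177344  95.58635076]
traychk [[ 514.45516036 -369.31061348    6.        ]]
```

Depth around the recess shows the thread ramp: free sectors run from about 65° to 145° and the opposite, so the plug's x is ≈104.3° (box +x). Now to look straight down on the puller.

>>> step_arm --pt "0 -15 10 40 0 0 0" --pt "0 -15 26 10 0 0 0" --pt "0 -15 28 0 0 0 0" --pt "0 -15 28 0 0 0 0" --pt "0 -15 28 0 0 0 0" --pt "0 -15 28 0 0 0 0" --pt "0 -15 28 0 0 0 0" --pt "0 -13 26 0 0 0 0" --pt "0 0 0 0 0 0 0" --pt "0 0 0 0 0 0 0"

```text
t: 5.9
ee_pos: [490.9, 307.8, 200.7]
orientation: [0.001, 0.246, 0.969, 0.0]
ft_force: [-0.0, -0.7, 0.5]
finger_gap: 45.8
gripper_force: 0.0
```

```bash
python3 - <<'E'
from h import *
print(observe()['t'],observe()['ee_pos'],observe()['finger_gap'])
T=wristT(); im,d=snap('wrist','w5'); np.save('pics/w5T.npy',T)
im,P=cloud('w5'); P[215:]=0
def s(c,r,a,b): 
    m=(np.hypot(P[...,0]-c[0],P[...,1]-c[1])<r)&(P[...,2]>a)&(P[...,2]<b); p=P[m]; print(m.sum(),rect(p),np.percentile(p[:,2],[5,50,95]).round(1)) if m.sum()>20 else 0
s((433,337),60,110,125); s((433,337),60,112,125); s((522,326),40,85,125); s((453,189),60,60,160)
D=np.load('pics/scene0.npz')['d']
for x in((461,250),(463,242),(463,312),(470,310)): print(dep('scene',*x,D).round())
E
```

```text
5.9 [490.93460369 307.78649736 200.68941281] 45.75241579159701
1862 (array([432.2, 338. ]), array([63.7, 15.6]), -28.0) [114.5 117.3 118.6]
1862 (array([432.2, 338. ]), array([63.7, 15.6]), -28.0) [114.5 117.3 118.6]
416 (array([513.8, 331. ]), array([26.8, 11. ]), 68.4) [ 87.4  99.9 108.7]
884 (array([444.8, 197.4]), array([35.7, 17.9]), 43.8) [ 62.   79.6 100.5]
[323. 334.  80.]
[257. 303.   4.]
[444. 450.  86.]
[431. 457.  92.]
```

>>> step_arm --pt "0 -30 15 0 0 0 0.5" --pt "0 -28.6 15.2 0 0 0 0" --pt "0 0 0 -30 0 0 0" --pt "0 0 0 -30 0 0 0" --pt "0 0 0 -25 0 0 0" --pt "0 0 0 -18 0 0 0" --pt "0 0 0 -10.7 0 0 0" --pt "0 0 0 0 0 0 0"

```text
t: 6.75
ee_pos: [432.1, 337.0, 85.4]
orientation: [-0.001, 0.242, 0.97, -0.001]
ft_force: [0.1, -0.5, 0.7]
finger_gap: 45.9
gripper_force: 0.0
```

>>> step_arm --pt "1 0 0 0 0 0 0" --pt "1 0 0 0 0 0 0" --pt "1 0 0 0 0 0 0" --pt "1 0 0 0 0 0 0" --pt "1 0 0 0 0 0 0" --pt "1 0 0 0 0 0 0" --squeeze 35

```text
t: 7.35
ee_pos: [432.3, 338.1, 86.6]
orientation: [0.0, 0.241, 0.971, 0.0]
ft_force: [-0.9, 0.0, 7.6]
finger_gap: 15.6
gripper_force: 35.0
```

>>> step_arm --pt "1 0 0 12 0 0 0" --pt "1 0 0 24 0 0 0" --pt "1 0 0 32 0 0 0" --pt "1 0 0 32 0 0 0" --pt "1 19.8 -33.5 0 0 0 -7.97" --pt "1 19.8 -33.5 0 0 0 -7.97" --pt "1 19.8 -33.5 0 0 0 -7.97" --pt "1 19.8 -33.5 0 0 0 -7.97" --pt "1 19.8 -33.5 0 0 0 -7.97" --pt "1 19.6 -33.5 0 0 0 -7.97" --pt "1 0 0 0 0 0 0" --pt "1 0 0 0 0 0 0"

```text
t: 8.55
ee_pos: [550.7, 136.2, 186.7]
orientation: [-0.0, 0.614, 0.789, 0.0]
ft_force: [-0.5, 0.9, -0.4]
finger_gap: 16.0
gripper_force: 35.0
```

```bash
python3 - <<'E'
from h import *
s=observe();print(s['t'],s['ee_pos'],s['orientation'],s['finger_gap'],s['ft_force'])
T=wristT(); im,d=snap('wrist','w6'); im2,_=snap('scene','s6'); np.save('pics/w6T.npy',T)
cv2.imwrite('pics/c3.png',np.hstack([cv2.resize(im[100:300,220:420],(400,400)),cv2.resize(im2[170:290,260:380],(400,400))]))
E
```

```text
8.55 [550.74503243 136.22069277 186.69763482] [-3.74583081e-05  6.13798145e-01  7.89463003e-01  5.26636194e-05] 15.975093988977816 [-0.46367182  0.86455771 -0.38099931]
```

View pics/c3.png

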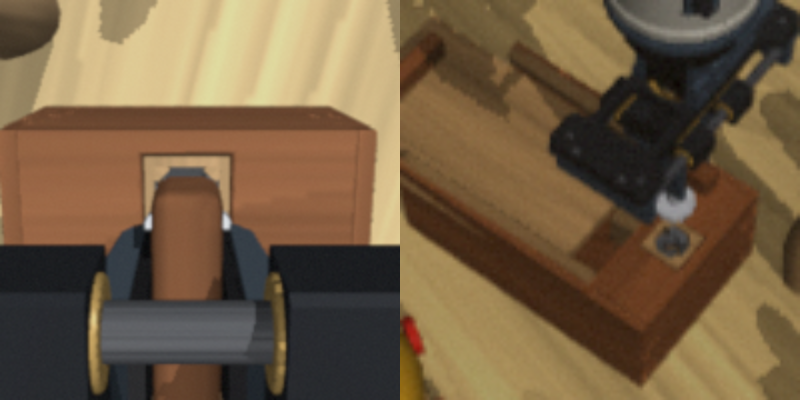

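The view shows the bar centred over the plug (crop x ≈188 for both) and square with it. Descending.

>>> step_arm --pt "1 0 0.5 -15 0 0 0" --pt "1 0 0 -12 0 0 0" --pt "1 0 0 -4 0 0 0" --pt "1 0 0 -4 0 0 0" --pt "1 0 0 -4 0 0 0" --pt "1 0 0 0 0 0 0"

```text
t: 9.25
ee_pos: [550.5, 137.5, 146.9]
orientation: [-0.0, 0.613, 0.79, -0.0]
ft_force: [-0.4, -0.1, -0.5]
finger_gap: 15.9
gripper_force: 35.0
```

>>> step_arm --pt "1 0 0 -3 0 0 0" --pt "1 0 0 -3 0 0 0" --pt "1 0 0 -2 0 0 0" --pt "1 0 0 0 0 0 0"

```text
t: 9.65
ee_pos: [550.4, 137.3, 138.9]
orientation: [-0.0, 0.613, 0.79, -0.0]
ft_force: [0.2, -0.2, -1.3]
finger_gap: 15.7
gripper_force: 35.0
```

>>> step_arm --pt "1 0 0 -1.5 0 0 0" --pt "1 0 0 -1.5 0 0 0" --pt "1 0 0 0 0 0 0"

```text
t: 9.95
ee_pos: [550.6, 137.4, 136.1]
orientation: [-0.0, 0.613, 0.79, -0.0]
ft_force: [0.6, -1.1, -0.9]
finger_gap: 15.9
gripper_force: 35.0
```

>>> step_arm --pt "1 0 0 -0.6 0 0 0" --pt "1 0 0 0 0 0 0"

```text
t: 10.15
ee_pos: [550.7, 137.4, 135.6]
orientation: [0.0, 0.613, 0.79, 0.0]
ft_force: [-0.1, 0.4, -1.5]
finger_gap: 15.6
gripper_force: 35.0
```

>>> step_arm --pt "1 0 0 -0.7 0 0 0" --pt "1 0 0 0 0 0 0"

```text
t: 10.35
ee_pos: [550.8, 137.4, 135.2]
orientation: [0.0, 0.613, 0.79, 0.0]
ft_force: [-2.2, -0.4, 3.8]
finger_gap: 16.0
gripper_force: 35.0
```

>>> step_arm --pt "1 0 0 -0.6 0 0 0" --pt "1 0 0 0 0 0 0"

```text
t: 10.55
ee_pos: [550.9, 137.4, 135.0]
orientation: [0.0, 0.613, 0.79, 0.0]
ft_force: [-2.6, 0.3, 10.7]
finger_gap: 15.4
gripper_force: 35.0
```

>>> step_arm --pt "1 0 0 0 0 0 -5" --pt "1 0 0 -0.3 0 0 -8.5" --pt "1 0 0 -0.4 0 0 -8.5" --pt "1 0 0 -0.4 0 0 -8.5" --pt "1 0 0 -0.4 0 0 -8.5" --pt "1 0 0 0 0 0 0"

```text
t: 11.15
ee_pos: [550.8, 137.5, 133.2]
orientation: [0.0, 0.844, 0.537, 0.0]
ft_force: [-1.1, 1.6, 5.5]
finger_gap: 16.1
gripper_force: 35.0
```

>>> step_arm --pt "1 0 0 -0.4 0 0 -8.5" --pt "1 0 0 -0.4 0 0 -8.5" --pt "1 0 0 0 0 0 0"

```text
t: 11.45
ee_pos: [550.7, 137.6, 132.2]
orientation: [-0.0, 0.913, 0.408, 0.0]
ft_force: [-0.1, 2.1, 4.9]
finger_gap: 15.9
gripper_force: 35.0
```

>>> step_arm --pt "1 0 0 -0.4 0 0 -8.5" --pt "1 0 0 -0.2 0 0 -8.5" --pt "1 0 0 0 0 0 0"

```text
t: 11.75
ee_pos: [550.7, 137.5, 131.6]
orientation: [-0.0, 0.963, 0.27, 0.0]
ft_force: [-1.4, 2.5, 5.2]
finger_gap: 15.8
gripper_force: 35.0
```

```bash
python3 -c "
from h import *
s=observe();print(s['wrist_torque'],s['ft_force'],s['ee_pos'])"
```

```text
[0.29115653 0.29081095 0.01595894] [-1.35983717  2.54520347  5.15259689] [550.66498882 137.53324766 131.59307302]
```

>>> step_arm --pt "1 0 0 0 0 0 -6" --pt "1 0 0 0 0 0 -4" --pt "1 0 0 0 0 0 0"

```text
t: 12.05
ee_pos: [550.6, 137.7, 131.6]
orientation: [-0.0, 0.982, 0.187, 0.0]
ft_force: [-2.1, 2.9, 6.1]
finger_gap: 15.8
gripper_force: 35.0
```

```bash
python3 -c "
from h import *
s=observe();print(s['wrist_torque'],s['ft_force'],s['ee_pos'],s['orientation'])"
```

```text
[ 0.72115497  0.3147733  -0.04366557] [-2.06113129  2.86046207  6.10278648] [550.63215621 137.67489302 131.57192619] [-2.12086693e-04  9.82373793e-01  1.86926911e-01  1.28218062e-04]
```

>>> step_arm --pt "1 0 0 0 0 0 -3" --pt "1 0 0 0 0 0 -1.5" --pt "1 0 0 0 0 0 0"

```text
t: 12.35
ee_pos: [550.7, 137.7, 131.6]
orientation: [-0.0, 0.989, 0.149, 0.0]
ft_force: [-2.2, 3.1, 5.3]
finger_gap: 15.7
gripper_force: 35.0
```

```bash
python3 -c "
from h import *
s=observe();print(s['wrist_torque'],s['ft_force'],s['ee_pos'],s['orientation'])"
```

```text
[0.97897428 0.3604012  0.05240182] [-2.15321651  3.08045663  5.33944455] [550.6846706  137.73245327 131.56005399] [-2.29597945e-04  9.88896313e-01  1.48606862e-01  1.74527446e-04]
```

>>> step_arm --pt "1 0 0 -0.4 0 0 -2" --pt "1 0 0 0 0 0 0"

```text
t: 12.55
ee_pos: [550.8, 137.8, 131.5]
orientation: [-0.0, 0.991, 0.131, 0.0]
ft_force: [-2.6, 4.6, 10.6]
finger_gap: 15.9
gripper_force: 35.0
```

```bash
python3 - <<'E'
from h import *
s=observe();print(s['wrist_torque'],s['ft_force'],s['ee_pos'],s['orientation'])
im,_=snap('scene','s7'); cv2.imwrite('pics/c4.png',cv2.resize(im[190:280,290:390],(800,600),interpolation=2) if 0 else cv2.resize(im[200:275,290:390],(800,600),interpolation=2))
E
```

```text
[0.89356047 0.61402972 0.10298305] [-2.59559103  4.57923062 10.58345703] [550.83491605 137.76152616 131.51343445] [-2.27670895e-04  9.91349457e-01  1.31248005e-01  4.05293727e-04]
```

View pics/c4.png

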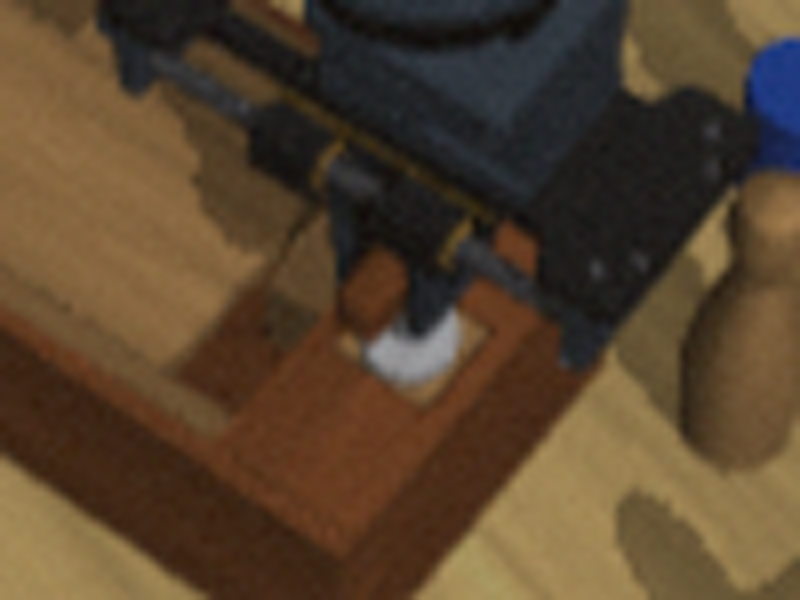

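The crop shows the shoulder disc flat on the plug at (415,345), with the bar across. Seated at TCP z 131.5; drawing up.

>>> step_arm --pt "1 0 0 1 0 0 0" --pt "1 0 0 3 0 0 0" --pt "1 0 0 4 0 0 0" --pt "1 0 0 6 0 0 0" --pt "1 0 0 6 0 0 0" --pt "1 0 0 0 0 0 0" --squeeze 50

```text
t: 13.2
ee_pos: [550.9, 137.6, 152.2]
orientation: [-0.0, 0.992, 0.129, 0.001]
ft_force: [-2.4, 5.2, 1.8]
finger_gap: 15.9
gripper_force: 50.0
```

>>> step_arm --pt "1 0 0 8 0 0 0" --pt "1 0 0 10 0 0 0" --pt "1 0 0 12 0 0 0" --pt "1 0 0 20 0 0 0" --pt "1 0 0 30 0 0 0" --pt "1 0 0 20 0 0 0" --pt "1 0 0 0 0 0 0"

```text
t: 13.9
ee_pos: [552.4, 137.2, 254.9]
orientation: [0.0, 0.992, 0.129, 0.003]
ft_force: [0.8, -0.1, -1.8]
finger_gap: 15.7
gripper_force: 50.0
```

```bash
python3 - <<'E'
from h import *
s=observe();print(s['t'],s['wrist_torque'],s['ft_force'],s['ee_pos'],s['joint_pos'].round(2))
im,_=snap('scene','s8'); cv2.imwrite('pics/c5.png',cv2.resize(im[140:290,240:440],(800,600),interpolation=2))
E
```

```text
13.9 [ 0.04793475 -0.04732339 -0.01251966] [ 0.78640855 -0.13872987 -1.76087914] [552.41077232 137.23183825 254.94532487] [ 0.14  0.37  1.43 -0.    1.33  1.45]
```

View pics/c5.png

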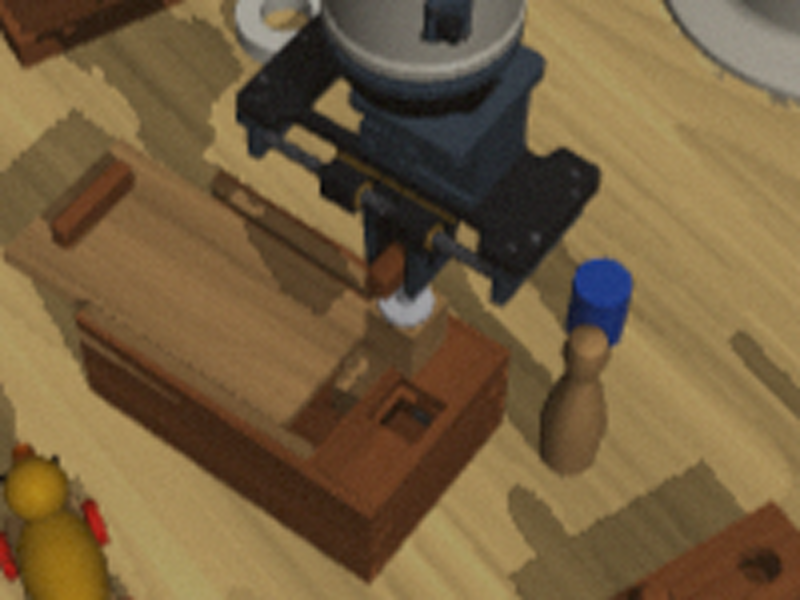

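The plug is out and hangs straight under the puller, hole visible at (408,408), toys undisturbed. Carrying it to the tray.

>>> step_arm --pt "1 -2 -20 0 0 0 0" --pt "1 -4 -40 0 0 0 0" --pt "1 -4 -46 0 0 0 0" --pt "1 -4 -46 0 0 0 0" --pt "1 -4 -46 0 0 0 0" --pt "1 -4 -46 0 0 0 0" --pt "1 -4 -46 0 0 0 0" --pt "1 -4 -46 0 0 0 0" --pt "1 -4 -46 0 0 0 0" --pt "1 -4 -46 0 0 0 0" --pt "1 -4 -46 0 0 0 0" --pt "1 -4 -32 -20 0 0 0"

```text
t: 15.15
ee_pos: [504.6, -372.5, 232.1]
orientation: [0.002, 0.992, 0.128, 0.001]
ft_force: [0.2, 0.6, -1.7]
finger_gap: 15.6
gripper_force: 50.0
```

>>> step_arm --pt "1 0 0 -40 0 0 0" --pt "1 0 0 -30 0 0 0" --pt "1 0 0 0 0 0 0" --pt "1 0 0 0 0 0 0"

```text
t: 15.55
ee_pos: [504.4, -368.5, 161.2]
orientation: [-0.0, 0.992, 0.129, -0.0]
ft_force: [1.7, -0.1, -0.9]
finger_gap: 15.6
gripper_force: 50.0
```

```bash
python3 - <<'E'
from h import *
s=observe();print(s['t'],s['ft_force'],s['ee_pos'],s['orientation'])
T=wristT(); np.save('pics/w9T.npy',T); im,_=snap('wrist','w9'); im2,_=snap('scene','s9'); cv2.imwrite('pics/c6.png',np.hstack([cv2.resize(im[50:290,200:440],(400,400)),cv2.resize(im2[70:190,200:320],(400,400))]))
E
```

```text
15.55 [ 1.66626753 -0.13157791 -0.90154684] [ 504.42451128 -368.52893012  161.15353743] [-3.55553874e-04  9.91635466e-01  1.29068898e-01 -4.42538027e-04]
```

View pics/c6.png

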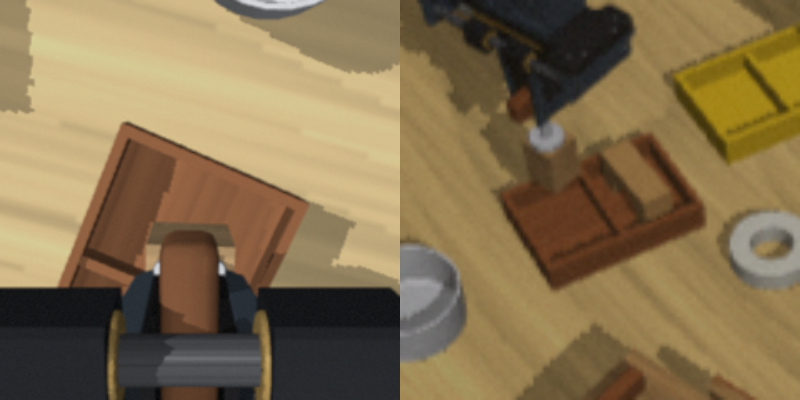

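The plug (orange/pale, crop (190,240) left; (552,160) right) hangs over the tray's empty half. Lowering to the floor.

>>> step_arm --pt "1 1.5 0 -15 0 0 0" --pt "1 0 0 -25 0 0 0" --pt "1 0 0 -18 0 0 0" --pt "1 0 0 -8 0 0 0" --pt "1 0 0 -4 0 0 0" --pt "1 0 0 0 0 0 0"

```text
t: 16.25
ee_pos: [506.5, -368.9, 91.8]
orientation: [0.0, 0.992, 0.129, 0.0]
ft_force: [0.3, 0.4, -0.9]
finger_gap: 15.9
gripper_force: 50.0
```

>>> step_arm --pt "1 0 0 -1.5 0 0 0" --pt "1 0 0 -1 0 0 0" --pt "1 0 0 0 0 0 0"

```text
t: 16.55
ee_pos: [506.2, -368.7, 88.9]
orientation: [0.0, 0.992, 0.129, 0.0]
ft_force: [0.7, 0.8, -2.6]
finger_gap: 15.6
gripper_force: 50.0
```

>>> step_arm --pt "1 0 0 -0.7 0 0 0" --pt "1 0 0 0 0 0 0"

```text
t: 16.75
ee_pos: [506.1, -368.6, 87.9]
orientation: [0.0, 0.992, 0.129, 0.0]
ft_force: [-0.4, 0.9, -2.0]
finger_gap: 15.6
gripper_force: 50.0
```

>>> step_arm --pt "1 0 0 -0.8 0 0 0" --pt "1 0 0 0 0 0 0"

```text
t: 16.95
ee_pos: [506.3, -368.7, 87.5]
orientation: [0.0, 0.992, 0.129, 0.0]
ft_force: [0.4, 1.0, 5.3]
finger_gap: 16.2
gripper_force: 50.0
```

>>> step_arm --pt "1 0 0 -0.8 0 0 0" --pt "1 0 0 0 0 0 0"

```text
t: 17.15
ee_pos: [506.4, -368.8, 87.5]
orientation: [0.0, 0.992, 0.129, 0.0]
ft_force: [-3.4, 3.2, 15.2]
finger_gap: 15.6
gripper_force: 50.0
```

On the floor at 87.5. Ease off, release, lift away.

>>> step_arm --pt "1 0 0 1 0 0 0" --pt "1 0 0 0 0 0 0" --pt "0.2 0 0 0 0 0 0" --pt "0.2 0 0 0 0 0 0" --pt "0.2 0 0 0 0 0 0" --pt "0.2 0 0 0 0 0 0"

```text
t: 17.75
ee_pos: [506.0, -368.6, 87.1]
orientation: [-0.0, 0.992, 0.129, -0.0]
ft_force: [0.9, 0.5, 0.3]
finger_gap: 36.3
gripper_force: 0.0
```

>>> step_arm --pt "0.2 0 0 10 0 0 0" --pt "0.2 0 0 25 0 0 0" --pt "0.2 0 0 40 0 0 0" --pt "0.2 0 0 40 0 0 0" --pt "0.2 0 0 0 0 0 0"

```text
t: 18.25
ee_pos: [508.2, -370.4, 208.5]
orientation: [0.003, 0.992, 0.129, 0.003]
ft_force: [0.7, -0.8, -0.1]
finger_gap: 36.1
gripper_force: 0.0
```

```bash
python3 - <<'E'
from h import *
s=observe();print(s['t'],s['ft_force'],s['ee_pos'],s['orientation'],s['joint_pos'].round(2),s['finger_gap'])
T=wristT(); np.save('pics/w10T.npy',T); im,_=snap('wrist','w10'); snap('scene','s10')
im,P=cloud('w10'); P[215:]=0
m=(np.hypot(P[...,0]-506,P[...,1]+368)<60)&(P[...,2]>90); print(m.sum(), rect(P[m]),np.percentile(P[m][:,2],[5,50,95]) if m.sum() else 0)
im,P=np.load('pics/scene0.npz')['d'],0
D=np.load('pics/s10.npz')['d']; im=np.load('pics/s10.npz')['im']
# puller bar in scene via depth
m=camera_model('scene');F=200/np.tan(np.radians(m['vfov']/2));v,u=np.mgrid[:400,:640]
d=np.stack([(u-m['cx'])/F,-(v-m['cy'])/F,-np.ones_like(u)],-1)*D[...,None];W=np.linalg.inv(m['camera_from_world']);P=d@W[:3,:3].T+W[:3,3]
for z0,z1 in((95,125),(30,50)):
    k=(np.hypot(P[...,0]-506,P[...,1]+368)<45)&(P[...,2]>z0)&(P[...,2]<z1); print(k.sum(),rect(P[k]),np.percentile(P[k][:,2],[5,50,95]).round(1))
E
```

```text
18.25 [ 0.66946892 -0.7985957  -0.14332901] [ 508.2272     -370.38955977  208.52376842] [0.00344664 0.99162703 0.12905333 0.00303149] [-0.72  0.5   1.35  0.    1.28  0.59] 36.118663318637424
1113 (array([ 519.8, -364.9]), array([43.5, 41.6]), -20.9) [114.67576328 118.27191752 155.73750322]
156 (array([ 508.3, -366.2]), array([64.9, 21. ]), 15.9) [102.4 116.  122. ]
96 (array([ 505.7, -368.4]), array([81.9, 45. ]), -7.5) [30.5 39.2 49.2]
```

The puller bar stands at (508,-366), top ≈118 mm as it should: plug upright on the tray floor. Now to the lid batten; the tool is already aligned with the travel.

>>> step_arm --pt "0 10 22 0 0 0 -0.6" --pt "0 20 46 0 0 0 0" --pt "0 20 46 0 0 0 0" --pt "0 20 46 0 0 0 0" --pt "0 20 46 0 0 0 0" --pt "0 19.3 46.3 0 0 0 0" --pt "0 0 0 -35 0 0 0" --pt "0 0 0 -25 0 0 0" --pt "0 0 0 0 0 0 0" --pt "0 0 0 0 0 0 0"

```text
t: 19.35
ee_pos: [614.7, -117.1, 142.0]
orientation: [-0.0, 0.992, 0.124, -0.001]
ft_force: [1.0, -0.6, 0.4]
finger_gap: 45.6
gripper_force: 0.0
```

```bash
python3 - <<'E'
from h import *
s=observe();print(s['t'],s['ee_pos'],s['orientation'])
T=wristT(); np.save('pics/w11T.npy',T); im,_=snap('wrist','w11'); im2,_=snap('scene','s11')
im,P=cloud('w11'); P[215:]=0
m=(np.hypot(P[...,0]-615,P[...,1]+116)<50)&(P[...,2]>99)&(P[...,2]<115); print(m.sum(), rect(P[m]) if m.sum()>5 else 0)
cv2.imwrite('pics/c7.png',np.hstack([cv2.resize(im[50:290,200:440],(400,400)),cv2.resize(im2[100:250,200:350],(400,400))]))
E
```

```text
19.35 [ 614.69801144 -117.06574437  141.98839364] [-3.38053363e-04  9.92314283e-01  1.23740374e-01 -7.54257909e-04]
1050 (array([ 634.6, -111.7]), array([30.4, 13.6]), 14.1)
```

Batten line lies at y ≈ -116.7 under the tool: centred. Descend and pinch.

>>> step_arm --pt "0 0 0 -25 0 0 0" --pt "0 0 0 -18 0 0 0" --pt "0 0 0 -10 0 0 0" --pt "0 0 0 0 0 0 0" --pt "1 0 0 0 0 0 0" --pt "1 0 0 0 0 0 0" --pt "1 0 0 0 0 0 0" --pt "1 0 0 0 0 0 0" --pt "1 0 0 0 0 0 0" --pt "1 0 0 0 0 0 0" --squeeze 25

```text
t: 20.45
ee_pos: [615.3, -116.9, 89.7]
orientation: [0.0, 0.992, 0.124, 0.0]
ft_force: [-0.7, 1.7, 6.1]
finger_gap: 13.8
gripper_force: 25.0
```

>>> step_arm --pt "1 -1 4 0 0 0 0" --pt "1 -2 8 0 0 0 0" --pt "1 -2 8 0 0 0 0" --pt "1 -2 8 0 0 0 0" --pt "1 -2 8 0 0 0 0" --pt "1 -2 8 0 0 0 0" --pt "1 -2 8 0 0 0 0"

```text
t: 21.15
ee_pos: [602.2, -65.4, 89.7]
orientation: [0.001, 0.992, 0.124, 0.0]
ft_force: [-2.5, -4.6, 5.8]
finger_gap: 14.1
gripper_force: 25.0
```

>>> step_arm --pt "1 -1.5 6 0 0 0 0" --pt "1 -1.2 5 0 0 0 0" --pt "1 -1 4 0 0 0 0"

```text
t: 21.45
ee_pos: [598.4, -50.4, 89.7]
orientation: [0.001, 0.992, 0.124, 0.0]
ft_force: [-2.7, -4.6, 7.2]
finger_gap: 13.7
gripper_force: 25.0
```

>>> step_arm --pt "1 -0.7 3 0 0 0 0" --pt "1 -0.7 3 0 0 0 0" --pt "1 -0.7 3 0 0 0 0"

```text
t: 21.75
ee_pos: [596.1, -41.6, 89.6]
orientation: [0.001, 0.992, 0.124, -0.0]
ft_force: [-4.4, -5.5, 7.6]
finger_gap: 13.9
gripper_force: 25.0
```

>>> step_arm --pt "1 -0.7 3 0 0 0 0" --pt "1 -0.5 2 0 0 0 0"

```text
t: 21.95
ee_pos: [595.4, -38.3, 89.7]
orientation: [0.002, 0.992, 0.124, 0.0]
ft_force: [-2.2, -32.8, 1.7]
finger_gap: 14.1
gripper_force: 25.0
```

>>> step_arm --pt "1 0 0 0 0 0 0" --pt "1 -0.1 0.5 0 0 0 0" --pt "1 0 0 0 0 0 0"

```text
t: 22.25
ee_pos: [595.4, -38.3, 89.7]
orientation: [0.002, 0.992, 0.124, 0.0]
ft_force: [-2.6, -24.3, 3.4]
finger_gap: 13.8
gripper_force: 25.0
```

Solid stop at 24–33 N. Release and lift, then check.

>>> step_arm --pt "0 0.2 -0.8 0 0 0 0" --pt "0 0 0 0 0 0 0" --pt "0 0 0 0 0 0 0" --pt "0 0 0 0 0 0 0" --pt "0 0 0 20 0 0 0" --pt "0 0 0 40 0 0 0" --pt "0 0 -20 40 0 0 0" --pt "0 -20 -40 40 0 0 0" --pt "0 -40 -40 0 0 0 0" --pt "0 -40 -40 0 0 0 0" --pt "0 0 0 0 0 0 0" --pt "0 0 0 0 0 0 0"

```text
t: 23.45
ee_pos: [507.4, -160.9, 222.8]
orientation: [-0.0, 0.992, 0.123, 0.0]
ft_force: [-0.2, 1.2, -0.4]
finger_gap: 45.4
gripper_force: 0.0
```

```bash
python3 - <<'E'
from h import *
s=observe();print(s['t'],s['ee_pos'],s['ft_force'],s['finger_gap'])
T=wristT(); np.save('pics/w12T.npy',T); im,_=snap('wrist','w12'); im2,_=snap('scene','s12'); snap('top','t12')
cv2.imwrite('pics/c8.png',np.hstack([cv2.resize(im[0:220],(440,300))[:, :],cv2.resize(im2[80:320,160:448],(360,300))]))
cv2.imwrite('pics/c8.png',np.vstack([im[:215],im2[70:340]]))
E
```

```text
23.45 [ 507.44810289 -160.89102399  222.82223888] [-0.1574211   1.22281944 -0.37087529] 45.40563484918895
```

View pics/c8.png

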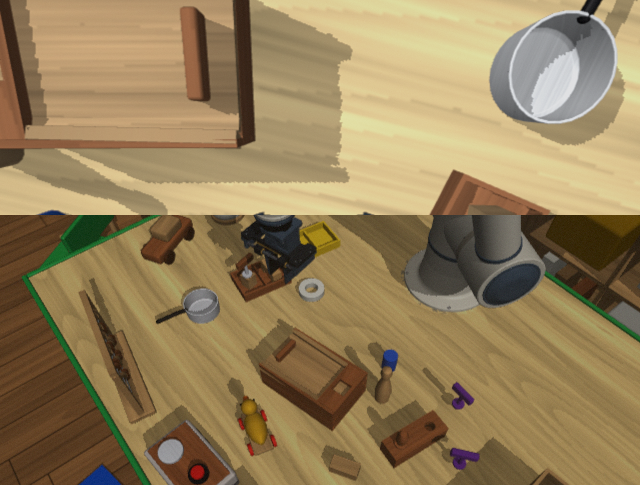

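The picture shows the lid edge flush with the box end at (245,70), pale lid under the open hole at (342,388), the puller and plug standing in the tray at (248,270), and every other toy in place.

```bash
python3 -c "
from bench import *
print(finish_job())"
```

```text
the job is handed in; nothing more can be done
None
```

The job is handed in at about 23.6 s of the 72 s: the plug stands upright in the tray's empty half with the puller screwed in, the lid is pushed home to a solid stop at about 33 N and looks flush with the box end, and no other toy was moved as far as the last pictures show.

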